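# Pack the reagent case and shut it

### The arm

A 6-joint arm with a two-finger parallel gripper is mounted at the origin on a cart in front of the work surface, level with it; the furniture and walls round the work are solid. World frame = base frame: x ahead of the robot, y to its left, z up, the work surface at z = 0. Lengths are in mm, angles in degrees, forces in N, time in s.
With the tool pointing down it reaches from about 275 to 850 mm from the base axis. Payload 5.2 kg.
Tool frame: the origin (TCP) lies on the mounting face of the last link; the fingertips stand 173 mm ahead of it and the grasp point (between the pads) lies 155 mm ahead of it; z points along the fingers, y is the line along which they close (so a half turn about z gives the same grasp; the last joint's range is limited). The gripper opens to 85 mm and grips with 20 to 120 N. Pads are 22 mm wide; open, the fingers measure 114 mm over their backs; the gripper's body (76 mm by 85 mm) begins 54 mm behind the grasp point. The pads swing forward as they close: fully open they stand 13 mm farther back than shut.
Start: joints at [-84.672, 14.817, 87.949, -0, 77.235, -11.62], TCP at [160.349, -526.113, 404.71] pointing down, gripper open.
Joint ranges: [-179.93, 179.93], [-52.35, 119.4], [10.71, 147.94], [-69.91, 249.91], [12.55, 155.21], [-178.61, 178.61]. Speed limits (degrees/s): [147.25, 147.25, 180, 180, 180, 180].

### API

Orientations are given as [roll, pitch, yaw] about the fixed x, y, z axes, in that order (R = Rz(yaw) Ry(pitch) Rx(roll)).
In Python, from workcell import manip gives the robot as it stands.
- The arm moves only by the tool nudge_tcp, called after "Call:" as name(argument=value, ...), one argument or row to a line, values as JSON. Schema: {"type":"object","properties":{"motion":{"type":"array","items":{"type":"array","items":{"type":"array","items":{"type":"number"},"minItems":6,"maxItems":6},"minItems":1,"maxItems":8},"minItems":1,"maxItems":1},"finger_gap":{"type":"number"},"grip_n":{"type":"number"},"only":{"type":"string"},"quiet":{"type":"boolean"},"lines":{"type":"string"}},"required":["motion"],"additionalProperties":false}. motion is a list that holds a single list of rows (three levels of brackets), with 1 to 8 rows, each of 6 numbers: dx, dy, dz in mm, then a rotation vector rx, ry, rz in degrees; each row is the pose to reach, as a shift and turn from the pose commanded when the call began, along the tool's axes at that moment; what a row does not reach only later rows make up. A row lasts 1/8 s, in which the tool goes at most 62.5 mm and 10.7 degrees, less where a joint would pass 70% of its speed; a pose out of reach is approached as far as the arm can. finger_gap is the opening from 0.0 (shut) to 1.0 (fully open), set as the call begins (left out keeps the last). The fingers move at their own pace and stop on an object; grip_n is the grip in N (left out, the last holds). Time passes only in rows, so rows that do not move let the fingers close. The tool returns the time, the measured TCP pose, the force, the opening and the grip force at its end. only (a regular expression) keeps the lines of the reply that match it, lines (a string "A,B") keeps lines A to B, and quiet returns only ok. Input that does not fit is refused with a message, and nothing moves.
- manip.observe(): the state, without advancing time (a new reading comes with each control period).
- manip.camera(name): name is "side" or "top"; returns a dict with "frame" (400x640x3 uint8, red, green, blue), "fx", "fy", "cx", "cy" (pixels), "R" (3x3) and "t" (3): a world point X has camera coordinates R X + t. Camera axes: x right, y down, z forward; pixel columns grow to the right and rows downward; lengths in mm; the calibration is good to about 2 mm. A picture is of the moment at which its call begins. There is no depth.
- manip.close_job(): hands the job in; it is judged then, once.
The state is a dict: "t": time; "q": joint angles; "qd": joint speeds; "joint_efforts": joint torques, N m; "position": TCP position; "tool_rot": TCP orientation; "contact_force": force on the tool from outside, world axes, zero at the start; "wrist_torque": the same for the moment, N m; "grip_width": opening from 0.0 (shut) to 1.0 (fully open); "gripper_force": force on a finger pad.
Only numpy, scipy, OpenCV 4.12 (cv2) and the standard library are available. Lean on these libraries where they do the work, as an engineer would, in place of code of your own. Each camera call takes 0.05 s, during which the arm holds its last target. There are 200 camera calls.

### The job

This open green reagent case is to be packed away. First take out the sample vial that was left in it and stand it upright on the worktop, clear of the case; then tip the reagent bottle over so that it lies flat inside the case, and close the lid until its catch snaps shut. Keep the vial upright and do not knock the case or the other vials over.

Things in the scene. Friction and masses are not known exactly. Their poses are not given: they have to be found in the camera images.
- reagent_case: Open dark green plastic case, loose, about 1 kg, upright on the worktop. Origin: centre of its underside; x from its front (yellow label) to the hinge side, away from the robot at yaw 0; y along its length; z up. Outside 75 mm (x -37 to 37) by 138 mm (y -69 to 69), rim at z 50. A bottle stands near one end of its length and a vial near the other; which is where varies.
- case_floor (a point): Centre of the case's inner floor, 2.5 mm above the case's underside. The space inside is 70 mm (x -35 to 35) by 133 mm (y -66 to 66), 47 mm deep to the rim; walls 2.5 mm thick. The shut lid leaves 59 mm over the floor; shut, the case is 64 mm high.
- case_lid (a joint): Lid, a shallow tray 77 x 141 mm, 14 mm deep, hinged along the case's y through x 41, z 50 mm of the case's frame. 0 = shut, grows as it opens, up to 1.69, just past upright; starts at 1.6 to 1.69. Swung forward it falls onto its snap catch (tongue at the middle of the free edge) and stops at about 0.1; some 6 N straight down near the free edge snaps it home to 0.
- lid_lip (a point): Middle of the lid's free edge, on the lid's outer face: with the lid shut at (-38, 0, 64) mm in the case's frame; with it open about 130 mm above the worktop, 15 to 24 mm behind the hinge.
- reagent_bottle: Dropper bottle, about 80 g: white round body 40 mm across, 70 mm high, orange pointed cap above it, 27 mm across at its foot; 107 mm overall. Origin: centre of its underside, z to the cap. Starts upright on the case's floor, some 60 mm of it above the rim, too tall for the lid. Lying along the case it fits, with 26 mm to spare in length.
- bottle_tip (a point): Tip of the bottle's orange cap, 107 mm from its underside on its axis. If the bottle is simply pushed over from where it stands, it has no room to lie down: the cap as a rule comes to rest on the far end wall's rim, where it can also stop the lid, or leans on that wall just inside, until the bottle is shifted back along the case and the cap goes down.
- stray_vial: Clear flat-bottomed glass vial with a pale sample, 27 mm across (29 mm at the lip), 81 mm high, about 45 g, open at the top. Origin: centre of its underside, z up the vial. Starts upright on the case's floor; its upper 33 mm stand above the rim.
- vial_04: Another such vial, upright on the worktop to the left of the case, not to be knocked over. Origin: centre of its underside.
- vial_05: Another such vial, as vial_04.
- vial_06: Another such vial, as vial_04.
- kettle: White electric kettle, 214 mm high, 152 mm in x and 222 mm in y, fixed, beyond the work at the right. Origin: centre of its underside. The worktop to the right of the case is free as far as y = -0.18 for x from 0.42 to 0.52.

How it is judged:
By the outcome, as a careful person would: the job done as asked, in the order asked, and still so for the second after the job is handed in, with the robot touching nothing.
It also fails if it takes over 64 s, if anything falls off the work surface, if the arm or the gripper's body presses on something with over 40 N, if the wrist force passes 120 N, or if a joint passes its speed limit or range.

## Working session

There is one attempt and no reset: what is moved stays moved. The work goes in short steps, Python scripts to look and compute and a tool call to move; the robot and the scene stay as the last step left them, time stands still between calls to the robot, and variables do not carry over. Pictures are saved under pics/ and viewed, at most 10 in all, crops included, and the job is handed in when it is done.

```bash
ls; mkdir -p pics
```

Create h.py:
```python
import numpy as np, cv2
from workcell import manip
def snap(n,f):
    c=manip.camera(n); cv2.imwrite('pics/'+f,cv2.cvtColor(c['frame'],cv2.COLOR_RGB2BGR)); return c
def ray(c,u,v,z):
    R=np.array(c['R']);t=np.array(c['t'])
    d=R.T@np.array([(u-c['cx'])/c['fx'],(v-c['cy'])/c['fy'],1]);o=-R.T@t
    return o+d*(z-o[2])/d[2]
def proj(c,X):
    p=np.array(c['R'])@np.array(X,float)+np.array(c['t']);return c['fx']*p[0]/p[2]+c['cx'],c['fy']*p[1]/p[2]+c['cy']
```

Run:
```python
from h import *
for n in('side','top'):
    c=snap(n,n+'0.png'); print(n,c['fx'],c['cx'],c['cy'],np.round(c['R'],3).tolist(),np.round(-np.array(c['R']).T@np.array(c['t'])))
s=manip.observe();print(s['position'],s['tool_rot'],s['grip_width'],s['t'])
```

```text
pics
workcell.py
side 510.3193657701595 314.6530720662114 202.03185777256428 [[-0.892, -0.452, -0.003], [-0.212, 0.425, -0.88], [0.399, -0.785, -0.475]] [  69. 1026.  643.]
top 430.1838040986868 317.16458602403753 188.52968692343214 [[-0.001, -1.0, 0.0], [-0.997, 0.001, -0.08], [0.08, -0.0, -0.997]] [ 418.   74. 1299.]
[ 160.3269772  -525.91993768  403.97256913] [-1.79910325e+02 -2.12526804e-02  1.69473766e+01] 1.0056426755817824 0.1
```

View pics/top0.png

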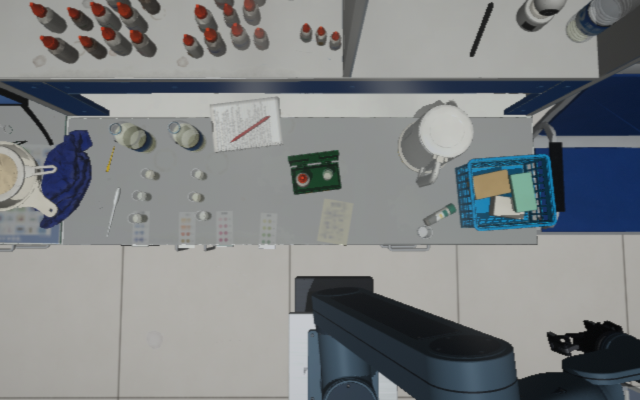

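View pics/side0.png

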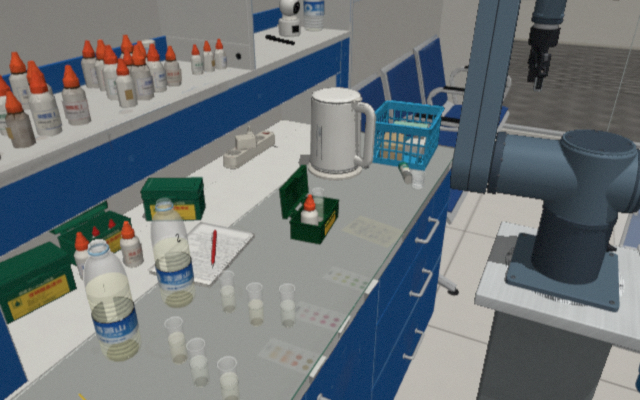

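The top view shows the case at about (315,173), with the bottle cap at (303,180) on the left (+y) and the vial at (327,175) on the right (-y). In the side view the case is at (315,215). I'll enlarge both.

Run:
```python
from h import *
a=cv2.imread('pics/top0.png')[140:205,280:350];b=cv2.imread('pics/side0.png')[160:250,270:350]
a=cv2.resize(a,(400,371),interpolation=2);b=cv2.resize(b,(400,450),interpolation=2)
a=cv2.copyMakeBorder(a,0,79,0,0,0);cv2.imwrite('pics/crop0.png',np.hstack([a,b]))
```

```text
(no output)
```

View pics/crop0.png

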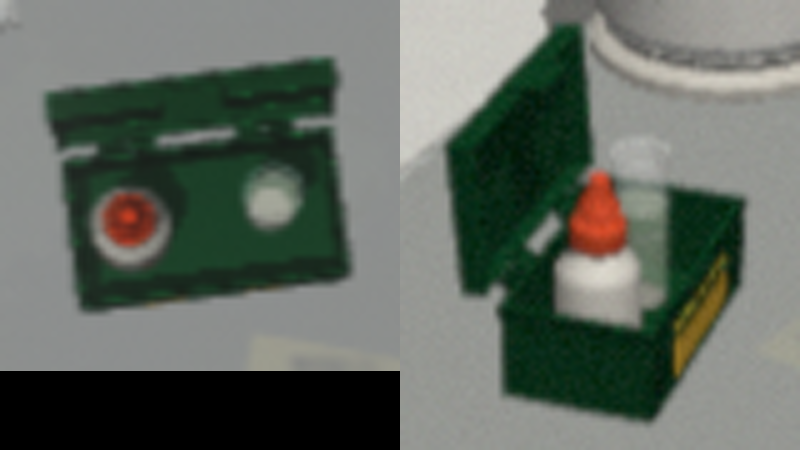

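Run:
```python
from h import *
T=manip.camera('top');S=manip.camera('side')
t=lambda u,v,z:np.round(ray(T,280+u/5.714-.4,140+v/5.714-.4,z)[:2],1)
s=lambda u,v,z:np.round(ray(S,270+(u-400)/5-.4,160+v/5-.4,z)[:2],1)
C=[t(82,308,50),t(350,275,50),t(332,138,50),t(65,160,50)]
print('top rim',C,np.mean(C,0)); d=C[0]-C[1]+C[3]-C[2];print(np.degrees(np.arctan2(-d[0],d[1])),np.hypot(*d)/2)
print('side rim corners',s(503,308,50),s(652,330,50),s(745,200,50),'bottom',s(505,392,0),s(652,420,0),s(738,285,0))
print('tip',t(129,217,109.5),s(600,173,109.5))
print('bottle shoulder',t(129,222,72))
print('vial lip',t(272,183,83.5),s(640,147,83.5),'liq',t(272,208,40),'vial bottom side',s(651,297,2.5))
for u,v in((228,278),(255,291),(287,293)):print('v',np.round(ray(S,u,v,83.5)))
for u,v in((149,175),(197,174),(139,196),(197,197),(138,217),(203,216)):print('v',np.round(ray(T,u,v,83.5)))
```

```text
top rim [array([503.1, 141.4]), array([519.8,   4.9]), array([590.2,  13.7]), array([579. , 150.4])] [548.025  77.6  ]
5.831001497209559 137.31046027160494
side rim corners [574.4 154. ] [504.8 140.9] [518.9   8.8] bottom [578.2 147.8] [505.9 138.4] [522.3   7.5]
tip [543.3 115.5] [543.2 116.7]
bottle shoulder [544.8 116.8]
vial lip [563.   45.3] [561.6  39.4] liq [555.3  44.3] vial bottom side [554.3  41.7]
v [547. 430.  84.]
v [483. 440.  84.]
v [431. 420.  84.]
v [554. 552.  84.]
v [557. 415.  84.]
v [494. 578.  84.]
v [491. 414.  84.]
v [435. 579.  84.]
v [437. 396.  84.]
```

Add to h.py:
```python
from scipy.spatial.transform import Rotation as Ro
def to(g,rpy,off=155):
    "tool-frame shift and turn that brings the point off ahead of the TCP to g with orientation rpy"
    s=manip.observe();R0=Ro.from_euler('xyz',s['tool_rot'],degrees=True);R1=Ro.from_euler('xyz',rpy,degrees=True)
    p=np.array(g)-off*R1.as_matrix()[:,2]
    return np.round(np.r_[R0.inv().apply(p-s['position']),(R0.inv()*R1).as_rotvec(degrees=True)],1)
def case(x,y,z=0,c=(547,78),yaw=6):
    a=np.radians(yaw);return np.array([c[0]+x*np.cos(a)-y*np.sin(a),c[1]+x*np.sin(a)+y*np.cos(a),z])
```

Run:
```python
from h import *
print(case(1,38.6),case(7,-36.5))
print(to([545,42,190],[180,-15,6]))
```

Call:
nudge_tcp(
  motion=[
    [[30, -25, 0, 0, 1, 1], [80, -70, 0, 0, 3, 2], [125, -110, 0, 0, 5, 3], [170, -150, 0, 0, 6, 4], [215, -190, 10, 0, 8, 5], [260, -230, 15, 0, 9, 7], [305, -270, 20, 0, 11, 8], [345, -305, 25, 0, 12, 9]],
  ],
  finger_gap=0.62,
  grip_n=30,
)

```text
t: 1.2
position: [401.9, -131.8, 379.7]
tool_rot: [-179.0, -12.0, 7.8]
contact_force: [-0.2, -0.7, -0.1]
grip_width: 0.622
gripper_force: 0.0
```

Run:
```python
from h import *
print(to([545,42,190],[180,-15,6]))
```

```text
[ 114.1 -153.    67.7   -1.4    3.     1.7]
```

Call:
nudge_tcp(
  motion=[
    [[35, -40, 15, -1, 1, 1], [75, -90, 40, -1, 2, 1], [105, -135, 60, -1, 3, 2], [114, -153, 68, -1, 3, 2], [114, -153, 68, -1, 3, 2], [114, -153, 68, -1, 3, 2]],
  ],
)

```text
t: 1.95
position: [504.2, 35.5, 339.4]
tool_rot: [-179.6, -14.9, 5.7]
contact_force: [-0.5, -0.3, 0.3]
grip_width: 0.623
gripper_force: 0.0
```

Run:
```python
from h import *
print(manip.observe()['position'],to([545,42,190],[180,-15,6]),to([557,42,76],[180,-15,6]))
T=snap('top','top1.png');S=snap('side','side1.png')
a=cv2.imread('pics/top1.png')[130:210,270:360];b=cv2.imread('pics/side1.png')[120:250,260:360]
a=cv2.resize(a,(400,356),interpolation=2);b=cv2.resize(b,(400,520),interpolation=2)
a=cv2.copyMakeBorder(a,0,164,0,0,0);cv2.imwrite('pics/crop1.png',np.hstack([a,b]))
```

```text
[504.22723908  35.47190868 339.3745298 ] [ 1.2 -2.2 -0.  -0.4  0.1 -0.3] [-1.660e+01 -2.000e-01  1.132e+02 -4.000e-01  1.000e-01 -3.000e-01]
```

View pics/crop1.png

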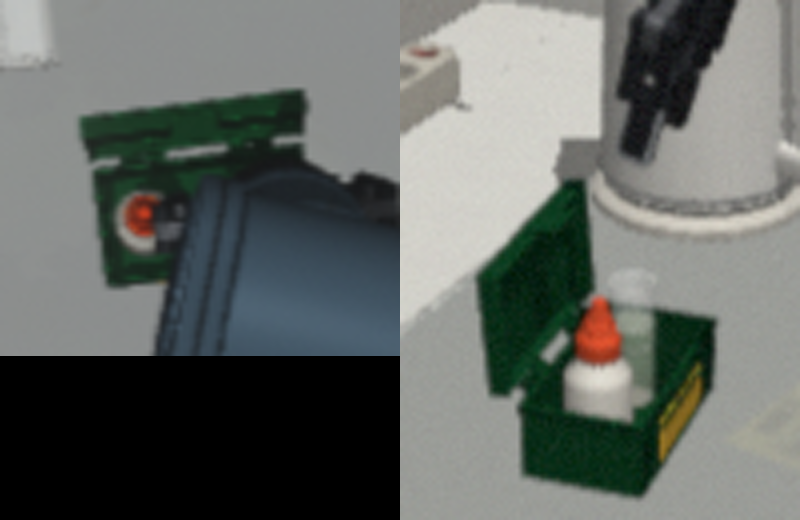

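The side crop shows the open fingers above the vial, at about crop (655,150). The case and bottle haven't moved. I'll descend.

Call:
nudge_tcp(
  motion=[
    [[-5, 0, 35, 0, 0, 0], [-10, 0, 70, 0, 0, 0], [-13, 0, 95, 0, 0, 0], [-16, 0, 108, 0, 0, 0], [-16, 0, 114, 0, 0, 0], [-16, 0, 114, 0, 0, 0], [-16, 0, 114, 0, 0, 0]],
  ],
)

```text
t: 2.92
position: [518.5, 38.1, 226.0]
tool_rot: [-179.6, -15.0, 5.7]
contact_force: [-0.3, -0.2, -0.1]
grip_width: 0.622
gripper_force: 0.0
```

Run:
```python
from h import *
print(to([557,42,75],[180,-15,6]))
S=snap('side','side2.png')
b=cv2.imread('pics/side2.png')[130:250,260:360]
cv2.imwrite('pics/crop2.png',cv2.resize(b,(500,600),interpolation=2))
```

```text
[-1.7  0.1  0.8 -0.3 -0.  -0.3]
```

View pics/crop2.png

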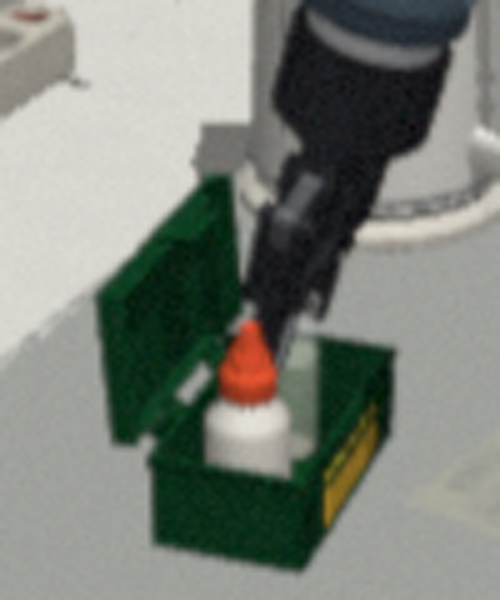

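The fingers straddle the vial near crop (295,330), and there is no contact force. I'll close on it.

Call:
nudge_tcp(
  motion=[
    [[0, 0, 0, 0, 0, 0], [0, 0, 0, 0, 0, 0], [0, 0, 0, 0, 0, 0], [0, 0, 0, 0, 0, 0], [0, 0, 0, 0, 0, 0], [0, 0, 0, 0, 0, 0]],
  ],
  finger_gap=0,
  grip_n=30,
)

```text
t: 3.72
position: [518.4, 38.2, 225.6]
tool_rot: [-179.6, -15.0, 5.7]
contact_force: [-1.9, 0.6, 5.5]
grip_width: 0.302
gripper_force: 29.6
```

Call:
nudge_tcp(
  motion=[
    [[2, 0, -8, 0, 0, 0], [6, 0, -24, 0, 0, 0], [12, 0, -44, 0, 0, 0], [18, 0, -65, 0, 0, 0], [22, 0, -82, 0, 0, 0], [23, 0, -87, 0, 0, 0], [23, 0, -87, 0, 0, 0]],
  ],
)

```text
t: 4.6
position: [517.9, 37.5, 315.0]
tool_rot: [-179.6, -14.9, 5.7]
contact_force: [0.4, 0.6, -0.8]
grip_width: 0.303
gripper_force: 29.6
```

Run:
```python
from h import *
s=manip.observe();p=np.array(s['position']);print(p,s['contact_force'],s['gripper_force'])
R=Ro.from_euler('xyz',s['tool_rot'],degrees=True)
d=np.array([-88,-137,0]);print(R.inv().apply(d),R.inv().apply(d+[0,0,-85]))
S=snap('side','side3.png')
b=cv2.imread('pics/side3.png')[100:250,240:390]
cv2.imwrite('pics/crop3.png',cv2.resize(b,(600,600),interpolation=2))
```

```text
[517.86555362  37.48634455 314.97023058] [ 0.3580703   0.60455566 -0.82672424] 29.55381006002426
[-97.80340711 127.34144176 -27.04904376] [-119.68872297  127.97852651   55.08272277]
```

View pics/crop3.png

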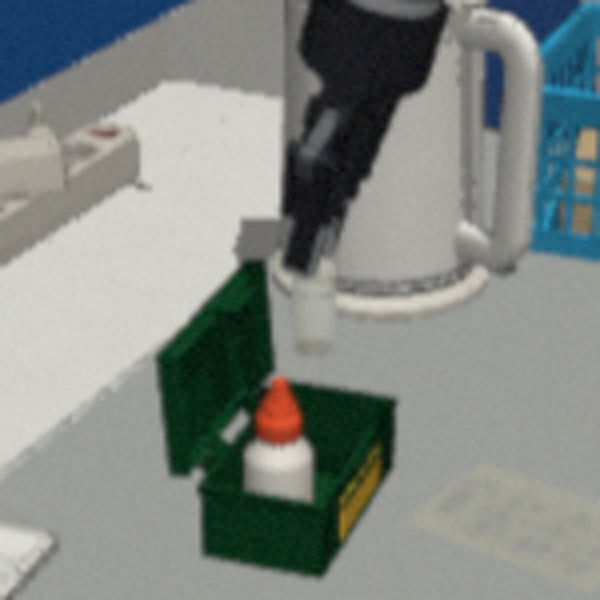

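The vial is held upright clear of the case, with its bottom at crop (315,350). Next I carry it to the right and toward the robot.

Call:
nudge_tcp(
  motion=[
    [[-8, 10, -2, 0, 0, 0], [-26, 34, -7, 0, 0, 0], [-48, 62, -13, 0, 0, 0], [-70, 90, -19, 0, 0, 0], [-88, 115, -24, 0, 0, 0], [-98, 127, -27, 0, 0, 0], [-98, 127, -27, 0, 0, 0]],
  ],
)

```text
t: 5.52
position: [428.9, -100.2, 314.4]
tool_rot: [-179.5, -14.9, 5.6]
contact_force: [-0.4, 0.1, -0.1]
grip_width: 0.305
gripper_force: 29.6
```

Call:
nudge_tcp(
  motion=[
    [[-4, 0, 16, 0, 0, 0], [-10, 0, 39, 0, 0, 0], [-16, 0, 60, 0, 0, 0], [-20, 0, 76, 0, 0, 0], [-22, 0, 83, 0, 0, 0], [-22, 0, 83, 0, 0, 0], [-22, 0, 83, 0, 0, 0]],
  ],
)

```text
t: 6.4
position: [430.2, -98.6, 229.6]
tool_rot: [-179.6, -15.0, 5.7]
contact_force: [0.8, -0.6, -1.3]
grip_width: 0.302
gripper_force: 29.6
```

Call:
nudge_tcp(
  motion=[
    [[-0.5, 0, 2, 0, 0, 0], [-1, 0, 4, 0, 0, 0], [-1.3, 0, 5, 0, 0, 0], [-1.3, 0, 5, 0, 0, 0], [-1.3, 0, 5, 0, 0, 0]],
  ],
)

```text
t: 7.02
position: [429.9, -98.5, 223.9]
tool_rot: [-179.6, -14.9, 5.7]
contact_force: [-1.0, 1.0, -0.4]
grip_width: 0.301
gripper_force: 29.6
```

Call:
nudge_tcp(
  motion=[
    [[-0.3, 0, 1, 0, 0, 0], [-0.4, 0, 1.5, 0, 0, 0], [-0.4, 0, 1.5, 0, 0, 0], [-0.4, 0, 1.5, 0, 0, 0]],
  ],
)

```text
t: 7.52
position: [430.2, -98.5, 223.1]
tool_rot: [-179.6, -15.0, 5.7]
contact_force: [-1.8, 1.0, 8.5]
grip_width: 0.308
gripper_force: 30.6
```

Call:
nudge_tcp(
  motion=[
    [[0.2, 0, -0.5, 0, 0, 0], [0.2, 0, -0.5, 0, 0, 0], [0.2, 0, -0.5, 0, 0, 0], [0.2, 0, -0.5, 0, 0, 0]],
  ],
  finger_gap=0.6,
)

```text
t: 8.02
position: [430.0, -98.5, 222.8]
tool_rot: [-179.5, -14.9, 5.7]
contact_force: [0.3, 0.2, 0.3]
grip_width: 0.603
gripper_force: 0.0
```

Call:
nudge_tcp(
  motion=[
    [[0, 0, -10, 0, 0, 0], [0, 0, -30, 0, 0, 0], [0, 0, -60, 0, 0, 0], [0, 0, -95, 0, 0, 0], [0, 0, -125, 0, 0, 0], [0, 0, -140, 0, 0, 0], [0, 0, -140, 0, 0, 0]],
  ],
)

```text
t: 8.9
position: [394.2, -103.3, 359.7]
tool_rot: [-179.7, -15.1, 5.7]
contact_force: [0.1, -0.3, -0.3]
grip_width: 0.597
gripper_force: 0.0
```

Run:
```python
from h import *
S=snap('side','side4.png')
T=snap('top','top4.png')
b=cv2.imread('pics/side4.png')[100:300,240:440];a=cv2.imread('pics/top4.png')[130:230,280:380]
cv2.imwrite('pics/crop4.png',np.hstack([cv2.resize(b,(400,400),interpolation=2),cv2.resize(a,(400,400),interpolation=2)]))
```

```text
(no output)
```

View pics/crop4.png

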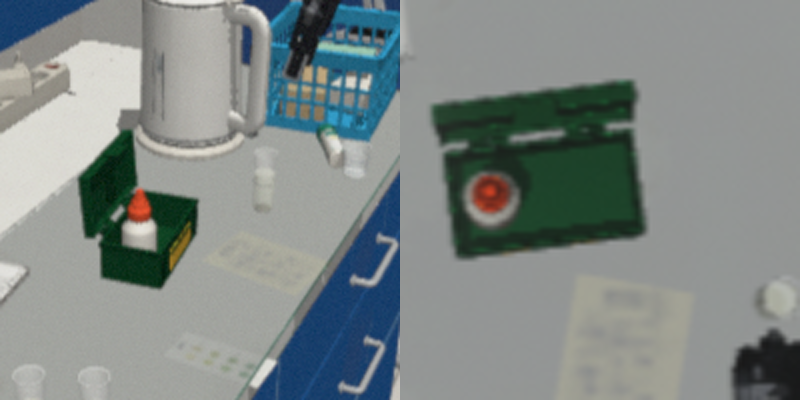

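The vial stands upright on the worktop, at side crop (265,180) and top crop (778,298), clear of the case. The bottle cap is still at top crop (490,193). Next I grip the bottle by its cap foot, with the fingers closing across the case and the tool pre-tilted 20° toward +y.

Run:
```python
from h import *
s=manip.observe();print(s['q'])
print(to([543.5,116,190],[180,20,96]))
```

```text
[-35.10865834  -2.20732967 115.39275268  12.08373048  56.2940693
  43.32667257]
[ 158.8 -255.6   67.4   -4.4  -27.7  -91.3]
```

First call 8 rows up to 0.8.

Call:
nudge_tcp(
  motion=[
    [[10, -15, 0, 0, -2, -7], [25, -45, 0, 0, -5, -16], [45, -80, 5, -1, -8, -26], [65, -110, 5, -1, -11, -36], [85, -140, 10, -2, -14, -46], [105, -170, 20, -3, -17, -56], [120, -200, 30, -3, -20, -66], [135, -225, 40, -4, -23, -76]],
  ],
  finger_gap=0.46,
)

```text
t: 10.0
position: [511.7, 136.5, 354.2]
tool_rot: [175.9, 15.1, 80.5]
contact_force: [-0.1, -0.1, 0.4]
grip_width: 0.461
gripper_force: 0.0
```

Run:
```python
from h import *
print(to([543.5,116,190],[180,20,96]))
```

```text
[ 39.7  20.    9.9  -0.6  -4.3 -14.9]
```

Call:
nudge_tcp(
  motion=[
    [[20, 10, 5, 0, -2, -7], [35, 18, 9, -1, -4, -13], [40, 20, 10, -1, -4, -15], [40, 20, 10, -1, -4, -15], [40, 20, 10, -1, -4, -15]],
  ],
)

```text
t: 10.62
position: [537.8, 166.8, 337.6]
tool_rot: [179.3, 19.6, 95.6]
contact_force: [-0.4, -0.3, 0.5]
grip_width: 0.46
gripper_force: 0.0
```

Run:
```python
from h import *
print(to([543.5,116,190],[180,20,96]));print(to([543.5,116,88.5],[180,20,96]))
```

```text
[ 2.4  0.4  1.2  0.5 -0.4 -0.4]
[36.5 -0.8 96.8  0.5 -0.4 -0.4]
```

Call:
nudge_tcp(
  motion=[
    [[8, 0, 20, 0, 0, 0], [17, 0, 45, 0, 0, 0], [25, -0.5, 66, 0, 0, 0], [30, -0.5, 82, 0, 0, 0], [34, -0.8, 91, 0, 0, 0], [36, -0.8, 96, 0, 0, 0], [36.5, -0.8, 97, 0, 0, 0], [36.5, -0.8, 97, 0, 0, 0]],
  ],
)

```text
t: 11.62
position: [537.8, 169.0, 233.6]
tool_rot: [179.4, 19.7, 95.7]
contact_force: [-2.9, -0.9, -0.2]
grip_width: 0.46
gripper_force: 0.0
```

Run:
```python
from h import *
print(to([543.5,116,88.5],[180,20,96]))
S=snap('side','side5.png')
T=snap('top','top5.png')
b=cv2.imread('pics/side5.png')[130:255,250:375];a=cv2.imread('pics/top5.png')[130:230,270:370]
cv2.imwrite('pics/crop5.png',np.hstack([cv2.resize(b,(500,500),interpolation=2),cv2.resize(a,(300,300),interpolation=2).copy() if 0 else cv2.copyMakeBorder(cv2.resize(a,(300,300),interpolation=2),0,200,0,0,0)]))
```

```text
[-0.5  0.1 -0.4  0.5 -0.3 -0.3]
```

View pics/crop5.png

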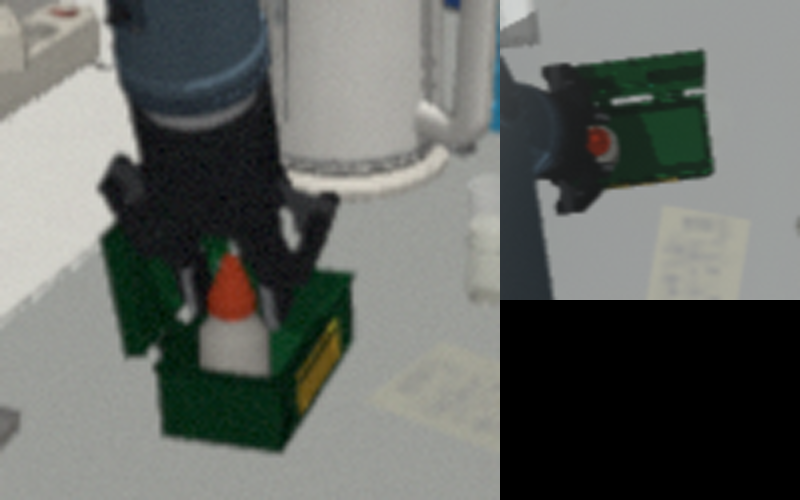

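The fingers straddle the cap at crop (232,285), with the tips just around the shoulder. A light 3 N touch, likely on the lid, is showing. I'll close.

Call:
nudge_tcp(
  motion=[
    [[0, 0, 0, 0, 0, 0], [0, 0, 0, 0, 0, 0], [0, 0, 0, 0, 0, 0], [0, 0, 0, 0, 0, 0], [0, 0, 0, 0, 0, 0]],
  ],
  finger_gap=0,
  grip_n=45,
)

```text
t: 12.35
position: [538.1, 169.2, 234.1]
tool_rot: [179.3, 19.7, 95.7]
contact_force: [-5.2, -1.0, 5.4]
grip_width: 0.292
gripper_force: 41.7
```

Run:
```python
from h import *
print(to([543.5,116,88.5],[180,20,96]))
p=case(-3,38,98)
print(to(p,[180,20,96]))
```

```text
[-0.4 -0.2  0.1  0.6 -0.3 -0.3]
[-3.8 -3.6 -8.8  0.6 -0.3 -0.3]
```

Run:
```python
from h import *
T=manip.camera('top')
print([np.round(ray(T,u,v,214)[:2]) for u,v in((417,131),(473,131),(445,107),(445,158))],[np.round(ray(T,u,v,0)[:2]) for u,v in((398,150),)],[np.round(ray(T,u,v,120)[:2]) for u,v in((434,184),(418,178))])
```

```text
[array([ 652., -181.]), array([ 652., -325.]), array([ 714., -255.]), array([ 582., -251.])] [array([ 639., -173.])] [array([ 524., -248.]), array([ 541., -204.])]
```

Call:
nudge_tcp(
  motion=[
    [[-1, 0, -3, 0, 0, 0], [-3, -1, -9, 0, 0, 0], [-7, -2, -19, 0, 0, 0], [-12, -3, -34, 0, 0, 0], [-17, -3.5, -47, 0, 0, 0], [-21, -3.5, -58, 0, 0, 0], [-22, -3.5, -62, 0, 0, 0], [-22, -3.5, -62, 0, 0, 0]],
  ],
)

```text
t: 13.4
position: [534.0, 168.9, 299.8]
tool_rot: [179.3, 19.6, 95.6]
contact_force: [0.1, -0.0, -0.8]
grip_width: 0.293
gripper_force: 40.6
```

Run:
```python
from h import *
print(manip.observe()['q'])
print(to(case(-3,10,145),[180,-10,96]));print(to(case(-3,-23.4,117),[180,-45,96]))
```

```text
[ 12.41035981  22.94494314  93.52821774 -21.40708366  66.72260578
  15.74301497]
[-101.6    0.7   38.6    0.7   29.6   -0.2]
[-1.870e+02  1.000e-01  1.445e+02  7.000e-01  6.460e+01  0.000e+00]
```

Call:
nudge_tcp(
  motion=[
    [[-12, 0, 0, 0, 4, 0], [-38, 0, 7, 0, 11, 0], [-68, 0, 18, 0, 20, 0], [-102, 0.5, 34, 0, 30, 0], [-130, 0, 58, 0, 40, 0], [-150, 0, 84, 0, 48, 0], [-170, 0, 114, 0, 57, 0], [-184, 0, 138, 0, 63, 0]],
  ],
)

```text
t: 14.4
position: [557.0, -51.4, 230.0]
tool_rot: [179.2, -43.6, 96.3]
contact_force: [-1.1, 0.3, 0.2]
grip_width: 0.292
gripper_force: 40.5
```

Run:
```python
from h import *
print(manip.observe()['q'])
print(to(case(-3,-23.4,117),[180,-45,96]));print(to(case(-3,-23.4,57),[180,-45,96]))
```

```text
[-27.90444514  32.5365636   95.7705497   35.78538525  81.14152348
 -49.118191  ]
[-4.7  0.5  0.2  0.6  1.4  0.2]
[-46.1  -0.1  43.7   0.6   1.4   0.2]
```

Call:
nudge_tcp(
  motion=[
    [[-5, 0.5, 1, 0.5, 1.5, 0], [-13, 0, 9, 0.5, 1.5, 0], [-23, 0, 19, 0.5, 1.5, 0], [-33, 0, 29, 0.5, 1.5, 0], [-39, 0, 35, 0.5, 1.5, 0], [-40, 0, 37, 0.5, 1.5, 0], [-40, 0, 37, 0.5, 1.5, 0], [-40, 0, 37, 0.5, 1.5, 0]],
  ],
)

```text
t: 15.4
position: [557.9, -53.1, 177.2]
tool_rot: [179.7, -44.8, 96.5]
contact_force: [-3.3, -0.6, -0.6]
grip_width: 0.291
gripper_force: 40.5
```

Run:
```python
from h import *
print(to(case(-3,-23.4,57),[180,-45,96]))
```

```text
[-8.5 -0.2  6.4 -0.   0.2  0.3]
```

Call:
nudge_tcp(
  motion=[
    [[0, -2, 0, 0, 0, 0], [-2, -2, 2, 0, 0, 0], [-4, -2, 4, 0, 0, 0], [-4, -2, 4, 0, 0, 0]],
  ],
)

```text
t: 15.9
position: [556.5, -53.7, 171.6]
tool_rot: [179.6, -44.8, 96.5]
contact_force: [-1.9, -1.9, 2.1]
grip_width: 0.291
gripper_force: 45.1
```

Call:
nudge_tcp(
  motion=[
    [[-1, 0, 1, 0, 0, 0], [-2, 0, 2, 0, 0, 0], [-3, 0, 3, 0, 0, 0], [-3, 0, 3, 0, 0, 0], [-3, 0, 3, 0, 0, 0]],
  ],
)

```text
t: 16.52
position: [557.0, -53.9, 168.2]
tool_rot: [179.4, -44.8, 96.6]
contact_force: [-1.1, -3.4, 7.6]
grip_width: 0.292
gripper_force: 48.0
```

Call:
nudge_tcp(
  motion=[
    [[0, 0, 0, 0, 0, 0], [0, 0, 0, 0, 0, 0], [0, 0, 0, 0, 0, 0], [0, 0, 0, 0, 0, 0]],
  ],
  finger_gap=0.42,
)

```text
t: 17.02
position: [558.4, -54.9, 167.8]
tool_rot: [179.2, -44.6, 96.6]
contact_force: [4.4, -3.4, 0.6]
grip_width: 0.418
gripper_force: 5.8
```

Call:
nudge_tcp(
  motion=[
    [[0, 0, -8, 0, 0, 0], [0, 0, -25, 0, 0, 0], [-0, 0, -50, 0, 0, 0], [0, 0, -80, 0, 0, 0], [0, 0, -100, 0, 0, 0], [0, 0, -100, 0, 0, 0]],
  ],
)

```text
t: 17.77
position: [563.9, -125.2, 239.7]
tool_rot: [179.4, -44.7, 96.5]
contact_force: [-0.1, -0.3, -0.1]
grip_width: 0.42
gripper_force: 0.0
```

Run:
```python
from h import *
S=snap('side','side6.png')
T=snap('top','top6.png')
b=cv2.imread('pics/side6.png')[140:260,260:380];a=cv2.imread('pics/top6.png')[140:220,270:350]
cv2.imwrite('pics/crop6.png',np.hstack([cv2.resize(b,(400,400),interpolation=2),cv2.resize(a,(400,400),interpolation=2)]))
```

```text
(no output)
```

View pics/crop6.png

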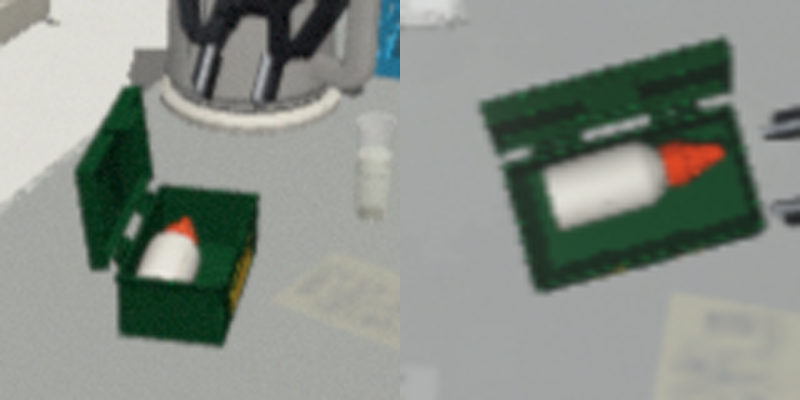

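The bottle lies flat inside the case along its length: body at top crop (605,185), cap tip at (722,153), inside the wall. The case was turned a little on release, so I'll re-measure it from its rim corners at (540,290), (765,232), (738,108) and (508,165).

Run:
```python
from h import *
T=manip.camera('top');S=manip.camera('side')
t=lambda u,v,z:ray(T,270+(u-400)/5-.4,140+v/5-.4,z)[:2]
s=lambda u,v,z:np.round(ray(S,260+u/3.333-.4,140+v/3.333-.4,z)[:2],1)
C=[t(540,290,50),t(765,232,50),t(738,108,50),t(508,165,50)]
d=C[0]-C[1]+C[3]-C[2];e=C[3]-C[0]+C[2]-C[1]
print(np.round(C,1),np.mean(C,0),np.degrees(np.arctan2(-d[0],d[1])),np.degrees(np.arctan2(e[1],e[0])),np.hypot(*d)/2,np.hypot(*e)/2)
print('side bottom',s(120,332,0),s(222,345,0),s(252,265,0),'rim',s(118,278,50),s(225,295,50),s(259,195,50))
print('lip ends',np.round(t(483,103,130)),np.round(t(727,40,130)), 'side',s(137,88,130))
c=np.mean(C,0);y=np.degrees(np.arctan2(-d[0],d[1]))
print('tip',t(725,152,22),'base',t(553,200,22),t(545,170,22))
print(to(case(60,-5,240,c,y),[180,0,y],173),to(case(95,-5,240,c,y),[180,0,y],173))
```

```text
[[ 4.911e+02  1.308e+02]
 [ 5.249e+02 -2.000e-01]
 [ 5.977e+02  1.520e+01]
 [ 5.643e+02  1.497e+02]] [544.50771076  73.86143698] 14.205950595418058 13.221555866248666 136.94557958640377 74.99317847867985
side bottom [565.2 147.1] [494.  130.1] [521.6  21.1] rim [560.6 156.1] [485.8 143.6] [525.1   3.1]
lip ends [589. 159.] [624.  25.] side [612.7  29.1]
tip [575.27986341  21.74959417] base [546.53787024 124.45820832] [564.54273948 129.27760299]
[266.1  63.6  17.8 -31.9 -36.9  77.6] [269.5  98.3  21.3 -31.9 -36.9  77.6]
```

Call:
nudge_tcp(
  motion=[
    [[28, 0, -28, -1, -1, 3], [57, 0, -57, -4, -5, 10], [85, 13, -52, -7, -8, 17], [110, 26, -43, -10, -12, 26], [137, 38, -34, -14, -16, 34], [164, 50, -24, -17, -20, 42], [190, 62, -13, -21, -24, 51], [217, 74, -3, -24, -28, 59]],
  ],
  finger_gap=0,
  grip_n=40,
)

```text
t: 18.98
position: [619.5, 36.8, 393.2]
tool_rot: [-173.7, -9.7, 32.1]
contact_force: [0.5, 0.1, -1.2]
grip_width: 0.005
gripper_force: 0.0
```

Run:
```python
from h import *
print(manip.observe()['q'])
print(to(case(97,-5,215,(544.5,74),14),[180,0,14],173))
```

```text
[-10.19044378  20.94839724  81.48248409  11.58037775  74.91195964
  44.38098434]
[ 45.4 -34.8  16.9  -7.7  -8.6  18.6]
```

Call:
nudge_tcp(
  motion=[
    [[20, -15, 5, -3, -4, 8], [40, -30, 13, -6, -7, 15], [45, -35, 17, -8, -9, 19], [45, -35, 17, -8, -9, 19], [45, -35, 17, -8, -9, 19]],
  ],
)

```text
t: 19.6
position: [639.4, 91.1, 387.9]
tool_rot: [179.8, 0.2, 13.9]
contact_force: [-0.3, -0.2, -0.4]
grip_width: -0.001
gripper_force: 0.0
```

Run:
```python
from h import *
p=lambda x,z:to(case(x,-5,z,(544.5,74),14),[180,0,14],173)
print(p(97,215),p(97,108),p(20,108))
S=snap('side','side7.png')
```

```text
[ 0.8 -1.4 -0.1  0.2  0.2 -0.1] [ 1.200e+00 -1.600e+00  1.069e+02  2.000e-01  2.000e-01 -1.000e-01] [-7.580e+01 -1.600e+00  1.072e+02  2.000e-01  2.000e-01 -1.000e-01]
```

Call:
nudge_tcp(
  motion=[
    [[0, -1, 15, 0, 0, 0], [0, -1, 40, 0, 0, 0], [1, -1.5, 65, 0, 0, 0], [1, -1.5, 90, 0, 0, 0], [1, -1.5, 104, 0, 0, 0], [1, -1.5, 107, 0, 0, 0], [1, -1.5, 107, 0, 0, 0]],
  ],
)

```text
t: 20.52
position: [640.3, 92.2, 282.0]
tool_rot: [179.8, 0.1, 13.8]
contact_force: [-0.5, -0.0, -0.2]
grip_width: 0.002
gripper_force: 0.0
```

Call:
nudge_tcp(
  motion=[
    [[-4, 0, 0, 0, 0, 0], [-8, 0, 0, 0, 0, 0], [-12, 0, 0, 0, 0, 0], [-16, 0, 0, 0, 0, 0], [-20, 0, 0, 0, 0, 0], [-24, 0, 0, 0, 0, 0], [-28, 0, 0, 0, 0, 0], [-32, 0, 0, 0, 0, 0]],
  ],
)

```text
t: 21.52
position: [608.9, 84.6, 281.7]
tool_rot: [179.8, 0.1, 13.8]
contact_force: [-0.5, 0.8, 0.8]
grip_width: 0.003
gripper_force: 0.4
```

Call:
nudge_tcp(
  motion=[
    [[-5, 0, 0, 0, 0, 0], [-10, 0, 0, 0, 0, 0], [-15, 0, 0, 0, 0, 0], [-20, 0, 0, 0, 0, 0], [-25, 0, 0, 0, 0, 0], [-30, 0, 0, 0, 0, 0], [-35, 0, 0, 0, 0, 0], [-40, 0, 0, 0, 0, 0]],
  ],
)

```text
t: 22.52
position: [569.8, 75.0, 281.7]
tool_rot: [179.8, 0.2, 13.8]
contact_force: [0.1, 0.4, -0.6]
grip_width: 0.002
gripper_force: 0.1
```

Call:
nudge_tcp(
  motion=[
    [[-5, 0, 0, 0, 0, 0], [-10, 0, 0, 0, 0, 0], [-15, 0, 0, 0, 0, 0], [-15, 0, 0, 0, 0, 0], [-15, 0, 0, 0, 0, 0], [-15, 0, 0, 0, 0, 0]],
  ],
)

```text
t: 23.28
position: [555.7, 71.5, 281.7]
tool_rot: [179.8, 0.1, 13.8]
contact_force: [-0.2, 0.0, 0.0]
grip_width: -0.001
gripper_force: 0.0
```

Run:
```python
from h import *
S=snap('side','side8.png');T=snap('top','top8.png')
b=cv2.imread('pics/side8.png')[140:260,260:380];a=cv2.imread('pics/top8.png')[140:220,270:350]
cv2.imwrite('pics/crop8.png',np.hstack([cv2.resize(b,(400,400),interpolation=2),cv2.resize(a,(400,400),interpolation=2)]))
f=S['frame'].astype(int)
def green(n):
    f=cv2.cvtColor(cv2.imread('pics/'+n),cv2.COLOR_BGR2HSV);m=cv2.inRange(f,(60,80,20),(95,255,140))[140:260,260:380]
    ys,xs=np.nonzero(m);return len(ys),xs.min(),xs.max(),ys.min(),ys.max()
print(green('side6.png'),green('side7.png'),green('side8.png'))
```

```text
(1946, np.int64(23), np.int64(76), np.int64(26), np.int64(102)) (1919, np.int64(23), np.int64(76), np.int64(26), np.int64(102)) (1570, np.int64(31), np.int64(76), np.int64(27), np.int64(102))
```

Run:
```python
from h import *
f=cv2.cvtColor(cv2.imread('pics/side8.png'),cv2.COLOR_BGR2HSV);m=cv2.inRange(f,(60,80,20),(95,255,140))[140:260,260:380]
m=cv2.resize(m,(60,40),interpolation=cv2.INTER_AREA)
for r in m[5:36,8:42]:print(''.join('#' if v>128 else '.' for v in r))
class D(dict):pass
S=manip.camera('side')
for q in((-38,-69,50),(-38,69,50),(-38,0,64),(-38,70,64),(39,70,64),(-38,-70,64),(39,-70,64)):
    u,v=proj(S,case(*q,(544.5,74),14));print(q,round((u-260)/2-8,1),round((v-140)/3-5,1))
```

```text
..................................
..................................
..................................
..................................
..................................
..................................
..................................
.......................###........
......................###.........
......................###.........
.....................####.........
................#.########........
..............#########..##.......
..............#########...........
.............###############......
.............#################....
...........###################....
..........########...#########....
.........#######......#######.....
........######........#######.....
........#####.........######......
.........####.........#####.......
..........###.........#####.......
..........################........
..........################........
..........################........
..........################........
..........################........
............##############........
..................................
..................................
(-38, -69, 50) 31.2 14.1
(-38, 69, 50) 25.7 23.4
(-38, 0, 64) 28.6 16.8
(-38, 70, 64) 25.6 21.7
(39, 70, 64) 9.0 20.4
(-38, -70, 64) 31.3 12.4
(39, -70, 64) 16.2 11.3
```

Call:
nudge_tcp(
  motion=[
    [[-5, 0, 3, 0, 0, 0], [-10, 0, 7, 0, 0, 0], [-14, 0, 12, 0, 0, 0], [-19, 0, 17, 0, 0, 0], [-24, 0, 22, 0, 0, 0], [-29, 0, 27, 0, 0, 0], [-33, 0, 31, 0, 0, 0], [-33, 0, 31, 0, 0, 0]],
  ],
)

```text
t: 24.42
position: [523.1, 63.4, 250.4]
tool_rot: [179.8, 0.2, 13.8]
contact_force: [0.2, 0.2, -0.4]
grip_width: -0.001
gripper_force: 0.0
```

Run:
```python
from h import *
p=lambda x,z:to(case(x,0,z,(544.5,74),14),[180,0,14],173)
print(p(-27,78),p(-27,64))
S=snap('side','side9.png');T=snap('top','top9.png')
b=cv2.imread('pics/side9.png')[140:260,260:380];a=cv2.imread('pics/top9.png')[140:220,270:350]
cv2.imwrite('pics/crop9.png',np.hstack([cv2.resize(b,(400,400),interpolation=2),cv2.resize(a,(400,400),interpolation=2)]))
f=cv2.cvtColor(cv2.imread('pics/side9.png'),cv2.COLOR_BGR2HSV);m=cv2.inRange(f,(60,80,20),(95,255,140))[140:260,260:380]
m=cv2.resize(m,(60,40),interpolation=cv2.INTER_AREA)
for r in m[5:36,8:42]:print(''.join('#' if v>128 else '.' for v in r))
```

```text
[-3.7 -5.1 -0.6  0.2  0.2 -0.2] [-3.6 -5.1 13.4  0.2  0.2 -0.2]
..................................
..................................
..................................
..................................
..................................
..................................
..................................
..................................
..................................
..................................
..................................
..................................
...............########......#....
...............########......#....
..............#########......#....
.............#############.###....
............##################....
...........###################....
...........###################....
..........####################....
.........###################......
..........#################.......
..........####.......######.......
..........################........
..........################........
..........################........
..........################........
..........################........
............##############........
..................................
..................................
```

The lid now lies down on its catch. I'll press near the free edge.

Call:
nudge_tcp(
  motion=[
    [[-3.5, -5, 0, 0, 0, 0], [-3.5, -5, 3, 0, 0, 0], [-3.5, -5, 6, 0, 0, 0], [-3.5, -5, 8, 0, 0, 0], [-3.5, -5, 8, 0, 0, 0]],
  ],
)

```text
t: 25.15
position: [518.6, 67.5, 243.0]
tool_rot: [179.8, 0.2, 13.8]
contact_force: [-3.0, 0.3, 5.1]
grip_width: 0.003
gripper_force: 2.6
```

Call:
nudge_tcp(
  motion=[
    [[0, 0, 1.5, 0, 0, 0], [0, 0, 3, 0, 0, 0], [0, 0, 4.5, 0, 0, 0], [0, 0, 4.5, 0, 0, 0]],
  ],
)

```text
t: 25.65
position: [519.0, 67.4, 238.0]
tool_rot: [179.8, 0.1, 13.8]
contact_force: [0.5, -0.3, -0.1]
grip_width: 0.003
gripper_force: 0.0
```

Call:
nudge_tcp(
  motion=[
    [[0, 0, 1, 0, 0, 0], [0, 0, 2, 0, 0, 0], [0, 0, 2, 0, 0, 0], [0, 0, 2, 0, 0, 0]],
  ],
)

```text
t: 26.15
position: [519.0, 67.5, 237.3]
tool_rot: [179.8, 0.1, 13.8]
contact_force: [-2.4, 0.1, 9.9]
grip_width: 0.0
gripper_force: 4.8
```

The force dropped and then rose again with the tips at z = 64, which fits the catch having snapped. One firmer press, then I retreat and check.

Call:
nudge_tcp(
  motion=[
    [[0, 0, 1, 0, 0, 0], [0, 0, 1, 0, 0, 0], [0, 0, 1, 0, 0, 0]],
  ],
)

```text
t: 26.52
position: [518.9, 67.5, 237.2]
tool_rot: [179.8, 0.1, 13.9]
contact_force: [-5.8, -0.2, 16.5]
grip_width: -0.0
gripper_force: 8.5
```

Call:
nudge_tcp(
  motion=[
    [[0, 0, -10, 0, 0, 0], [0, 0, -35, 0, 0, 0], [-10, 0, -70, 0, 0, 0], [-30, 0, -105, 0, 0, 0], [-60, 0, -140, 0, 0, 0], [-90, 0, -170, 0, 0, 0], [-110, 0, -180, 0, 0, 0], [-110, 0, -180, 0, 0, 0]],
  ],
)

```text
t: 27.52
position: [411.7, 41.8, 416.6]
tool_rot: [179.7, 0.0, 13.8]
contact_force: [0.6, -0.3, -0.4]
grip_width: -0.001
gripper_force: 0.0
```

Run:
```python
from h import *
S=snap('side','side10.png');T=snap('top','top10.png')
b=cv2.imread('pics/side10.png')[140:300,220:380];a=cv2.imread('pics/top10.png')[130:230,180:380]
cv2.imwrite('pics/crop10.png',np.hstack([cv2.resize(b,(400,400),interpolation=2),cv2.copyMakeBorder(cv2.resize(a,(400,200),interpolation=2),0,200,0,0,0)]))
```

```text
(no output)
```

View pics/crop10.png

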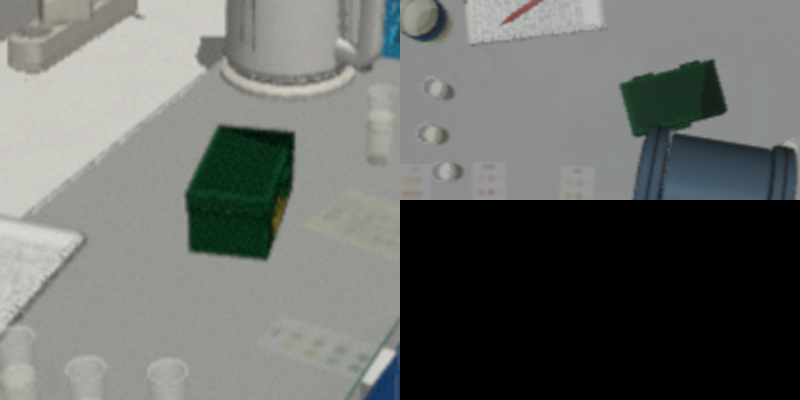

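The case is shut with its lid level, around side crop (240,190). The removed vial stands upright at (380,125), and the other vials at the lower left are undisturbed. Handing in.

```bash
python3 -c "
from workcell import manip
print(manip.close_job())"
```

```text
the job is handed in; nothing more can be done
None
```

I handed the job in at about 28 s: the vial stands upright on the worktop, the bottle lies flat in the case and the lid is snapped shut; the case was turned about 8° when I released the bottle, and no verdict came back.

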